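# Tip the kit parts into the bin and nest the empty tray

## Task

Carry the loaded scoop tray by its handle bar to the grey bin and tip it over its open lip so that all four parts, two bronze bushes and two nylon spacers, slide off into the bin; do not touch the parts with the gripper and leave the bin standing where it is. Then nest the emptied tray in the other, empty tray, facing the same way and seated all the way down, and leave everything else undisturbed.

Things in the scene. Friction and masses are not known exactly. Their poses are not given: they have to be found in the camera images.
- loaded_tray: aluminium scoop tray that holds the four parts, on 12 mm feet, 2.5 mm sheet, 0.19 kg. Origin at foot level below mid floor; z up, open pouring lip to -x, handle to +x. Floor top z = 14.5 mm, x -60 (lip) to +50, y -45 to +45. Side and back walls flare outward 20 degrees to the rim at z = 50 mm (outside: x = 67, y = +-62 mm); side walls fall to z = 32 mm near the lip
- loaded_tray_bar (a point): middle of the loaded tray's handle: a black bar of 12 x 12 mm section, 94 mm long along the tray's y, at tray x = 104, z = 46 mm; same axes as the tray. Gap of 31 mm between bar and back rim; two arms at y = +-42 mm join it to the back wall, 74 mm clear between them
- loaded_tray_lip (a point): middle of the loaded tray's open pouring lip, at the floor's top: tray x = -60 mm, z = 14.5 mm. Same axes as the tray
- empty_tray: identical empty tray on the bench, same frame and sizes as loaded_tray; either of the two may stand left or right of the bin. The loaded tray, once empty, nests in it: fully seated and facing the same way its origin is 14.5 mm above this one's, with 2.6 mm of play between the flared walls
- empty_tray_bar (a point): middle of the empty tray's handle bar, at tray x = 104 mm, z = 46 mm, same axes as the tray
- bin: small grey open plastic bin, loose, between the trays. Origin at the middle of its underside. Inside: x -59 to +61, y -46 to +46 mm, floor 2 mm thick; walls 55 mm high (visible rim 57), but the front wall at -x only 26 mm. It is turned about a quarter turn: its long inside (x) runs across in front of the robot
- bush_1: bronze bush, 32 mm diameter with a 40 mm flange at the foot, 26 mm high, 0.11 kg. Origin at the centre of its flanged end face, z along its axis
- bush_2: the second bronze bush, like bush_1
- spacer_1: nylon spacer stack, white and black, 24 mm diameter, 30 mm high, 0.05 kg. Origin at the centre of one end face, z along its axis
- spacer_2: the second spacer stack, like spacer_1
- carton: small brown carton 95 x 62 x 45 mm behind the vice, a bystander; origin under its centre
- oil_bottle: pump oil bottle, 54 mm diameter, 190 mm high, behind the vice, a bystander; origin under its centre
- hex_key: hex key 33 x 88 x 6 mm lying at the right, a bystander; origin under its centre
- stub_shaft: steel stub shaft 22 mm diameter, 145 mm long, lying at the left, a bystander; origin under its centre

How it is judged:
By the outcome, as a careful person would: the job done as asked, in the order asked, and still so for the second after the job is handed in, with the robot touching nothing.
It also fails if it takes over 64 s, if anything falls off the work surface, if the arm or the gripper's body presses on something with over 40 N, if the wrist force passes 120 N, or if a joint passes its speed limit or range.

## Robot

A 7-joint arm with a two-finger parallel gripper is mounted at the origin on a cart in front of the work surface, level with it; the furniture and walls round the work are solid. World frame = base frame: x ahead of the robot, y to its left, z up, the work surface at z = 0. Lengths are in mm, angles in degrees, forces in N, time in s.
With the tool pointing down it reaches from about 425 to 950 mm from the base axis. Payload 4.7 kg.
Tool frame: the origin (TCP) lies at the very end of the fingers, on their centre line; the grasp point (between the pads) lies 19 mm behind it; z points along the fingers, y is the line along which they close (so a half turn about z gives the same grasp; the last joint's range is limited). The gripper opens to 85 mm and grips with 20 to 120 N. Pads are 22 mm wide; open, the fingers measure 114 mm over their backs; the gripper's body (76 mm by 85 mm) begins 54 mm behind the grasp point. The pads swing forward as they close: fully open they stand 13 mm farther back than shut.
Start: joints at [67.615, 26.849, -2.785, 87.806, 1.381, 65.374, -4.715], TCP at [238.969, -631.302, 231.335] pointing down, gripper open.
Joint ranges: [-148.3, 148.3], [-19.14, 114.17], [-79.39, 73.82], [5.75, 140.21], [-59.74, 239.74], [12.07, 113.84], [-152.46, 152.46]. Speed limits (degrees/s): [147.25, 147.25, 180, 180, 180, 180, 180].

## Interface

Orientations are given as [roll, pitch, yaw] about the fixed x, y, z axes, in that order (R = Rz(yaw) Ry(pitch) Rx(roll)).
In Python, from cell import arm gives the robot as it stands. The module is installed in compiled form; this text tells all that it offers.
- The arm moves only by the shell command python3 -m creep 'ROWS' [OPENING] [FORCE]. ROWS is JSON, a list of rows, each a list of 2 entries, a list of its own where there are three numbers: the shift along the tool's x, y, z in mm, then the turn about the tool's z in rad. In form: [[[x, y, z], twist], ...]. A call has exactly 5 rows; each row is the pose to reach, as a shift and turn from the pose commanded when the call began, along the tool's axes at that moment; what a row does not reach only later rows make up. A row lasts 1/10 s, in which the tool goes at most 50 mm and 8.59 degrees, less where a joint would pass 70% of its speed; a pose out of reach is approached as far as the arm can. A call with a gripper value outside its range is refused whole. OPENING is the finger opening in mm, from 0 to 85.4, set as the call begins (- or left out, the last holds). The fingers move at their own pace and stop on an object; FORCE is the grip in N (left out, the last holds). Time passes only in rows, so rows that repeat a pose let the fingers close, or fill a call up. It gives the time, the measured TCP pose, the force, the opening and the grip force at its end, in the units of the state.
- arm.get_obs(): the state, without advancing time (a new reading comes with each control period).
- arm.snapshot(name): name is "scene" or "side" or "wrist"; returns a dict with "img" (384x512x3 uint8, blue, green, red), "range_z" (384x512 float32, mm along the optical axis (not along the pixel's ray), 0 where there is no reading), "fx", "fy", "cx", "cy" (pixels), "distortion" ([k1, k2, p1, p2, k3] as OpenCV has them; the pictures are not rectified), "origin" and "orientation" of the camera in the world. Camera axes: x right, y up, looking along -z (the intrinsics and any distortion apply to the point x, -y, -z); pixel columns grow to the right and rows downward; lengths in mm; the calibration is good to about 2 mm. A picture is of the moment at which its call begins.
- arm.hand_in(): hands the job in; it is judged then, once.
The state is a dict: "t": time; "joint_positions": joint angles; "joint_velocities": joint speeds; "effort": joint torques, N m; "tcp_pos": TCP position; "tool_rot": TCP orientation; "contact_force": force on the tool from outside, world axes, zero at the start; "torque": the same for the moment, N m; "opening": finger opening in mm; "finger_force": force on a finger pad.
Only numpy, scipy, OpenCV 4.12 (cv2) and the standard library are available. Lean on these libraries where they do the work, as an engineer would, in place of code of your own. Each camera call takes 0.05 s, during which the arm holds its last target. There are 200 camera calls.

## Working session

There is one attempt and no reset: what is moved stays moved. The work goes in short steps, Python scripts to look and compute and a shell command to move; the robot and the scene stay as the last step left them, time stands still between calls to the robot, and variables do not carry over. Pictures are saved under pics/ and viewed, at most 10 in all, crops included, and the job is handed in when it is done.

```bash
ls; mkdir -p pics
cat > h.py <<'E'
import numpy as np, cv2
from cell import arm
from scipy.spatial.transform import Rotation as Ro
def snap(n):
    s=arm.snapshot(n); o=s["orientation"]
    s["R"]=np.array(o) if np.size(o)==9 else Ro.from_euler('xyz',o,degrees=True).as_matrix()
    s["K"]=np.array([[s["fx"],0,s["cx"]],[0,s["fy"],s["cy"]],[0,0,1.]]); s["D"]=np.array(s["distortion"],float); s["o"]=np.array(s["origin"],float)
    return s
def rays(s,uv):
    p=cv2.undistortPoints(np.array(uv,float).reshape(-1,1,2),s["K"],s["D"]).reshape(-1,2)
    return np.c_[p[:,0],-p[:,1],-np.ones(len(p))]@s["R"].T
def onz(s,uv,z):
    d=rays(s,uv); return s["o"]+d*((z-s["o"][2])/d[:,2])[:,None]
def cloud(s):
    v,u=np.mgrid[0:384,0:512]; d=rays(s,np.c_[u.ravel(),v.ravel()])
    return (s["o"]+d*s["range_z"].reshape(-1,1)).reshape(384,512,3)
def proj(s,P):
    c=(np.atleast_2d(P)-s["o"])@s["R"]; c=c*[1,-1,-1]
    return cv2.projectPoints(c,np.zeros(3),np.zeros(3),s["K"],s["D"])[0].reshape(-1,2)
E
python3 - <<'E'
from h import *
ims=[]
for n in ("scene","side","wrist"):
    s=snap(n); print(n,s["o"].round(),s["orientation"],s["fx"],s["D"]); cv2.imwrite(f"pics/{n}0.png",s["img"]); np.savez(f"{n}0.npz",**{k:s[k] for k in("img","range_z","o","R","K","D")})
    print((s["range_z"]>0).mean())
o=arm.get_obs(); print(o)
E
```

```text
pics
scene [-427. -736.  613.] [ 67.03343305   1.06365508 -53.47649865] 368.52068311270455 [0.00751054 0.         0.         0.         0.        ]
0.9959157307942709
side [  577. -1192.   964.] [53.06136645 -0.64850773 -0.60533353] 404.5749189898752 [-0.09567173  0.          0.          0.          0.        ]
0.99603271484375
wrist [ 311. -604.  374.] [-1.73963215e+01  4.81583183e-02 -6.92631083e+01] 306.83138121092225 [-0.03424205  0.          0.          0.          0.        ]
0.9961649576822916
{'t': 0.15, 'joint_positions': array([67.61305618, 26.88652263, -2.78438035, 87.85509242,  1.38198696,
       65.37672205, -4.71433089]), 'joint_velocities': array([ 0.02949629, -0.16547145,  0.04567802, -0.23204182,  0.05723844,
       -0.15889858,  0.03055116]), 'effort': array([-1.72943573e-04, -5.10765624e+01, -4.72094351e-02, -2.37976331e+01,
        1.07245255e-02,  5.36022228e-03,  3.73071558e-06]), 'tcp_pos': array([ 238.79942155, -630.88905026,  230.52600286]), 'tool_rot': array([-1.79915329e+02,  3.64409459e-03,  2.07341721e+01]), 'contact_force': array([-0.39150723, -0.36295451,  0.04571193]), 'torque': array([ 0.0080402 ,  0.01197019, -0.040032  ]), 'finger_force': 0.0, 'opening': 85.59111974856717}
```

View pics/scene0.png

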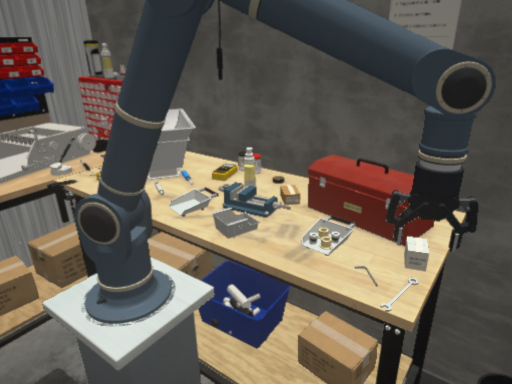

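View pics/side0.png

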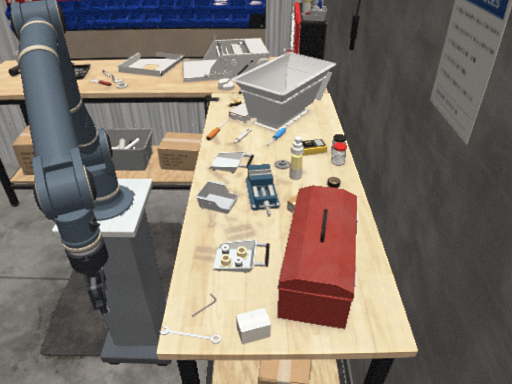

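Run:
```python
from h import *
s=dict(np.load("side0.npz")); C=cloud(s)
for n,uv in dict(lbar=(267,254),lip=(216,257),ltl=(222,241),bin=(217,196),ebar=(251,162),elip=(213,162),vice=(262,187),vicetop=(262,172),bottle=(296,145),carton=(291,206),hex=(204,303),tool_l=(300,240)).items(): print(n,C[uv[1],uv[0]].round())
# top-down colour view + height map from side cloud
res=1.5; x0,x1,y0,y1=380,900,-380,320
H=np.zeros((int((x1-x0)/res),int((y1-y0)/res)))
I=np.zeros(H.shape+(3,),np.uint8)
P=C.reshape(-1,3); im=s["img"].reshape(-1,3)
for p,c in zip(P,im):
    if x0<p[0]<x1-2 and y0<p[1]<y1-2:
        i,j=int((x1-p[0])/res),int((y1-p[1])/res)
        if 0<=i<H.shape[0]-1 and 0<=j<H.shape[1]-1 and p[2]>=H[i,j]-3: H[i,j]=max(p[2],1); cv2.circle(I,(j,i),1,c.tolist(),-1)
cv2.imwrite("pics/top0.png",I); print(I.shape)
```

```text
lbar [ 612. -317.   52.]
lip [ 450. -297.   16.]
ltl [ 462. -204.   -4.]
bin [427.  35.   3.]
ebar [556. 209.  46.]
elip [393. 259.  13.]
vice [600.  51.  35.]
vicetop [601. 111.  63.]
bottle [731. 151. 163.]
carton [705. -58.  31.]
hex [ 428. -467.    5.]
tool_l [ 699. -385.  178.]
(346, 466, 3)
```

View pics/top0.png

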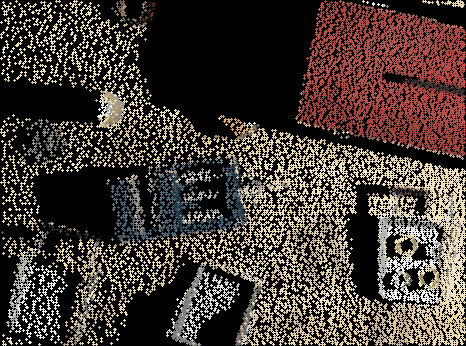

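```bash
cat > to.py <<'E'
import sys; from h import *
o=arm.get_obs(); t=[float(a) for a in sys.argv[1:5]]; R=Ro.from_euler('xyz',o["tool_rot"],degrees=True).as_matrix()
d=R.T@(np.array(t[:3])-o["tcp_pos"]); w=np.radians(((o["tool_rot"][2]-t[3]+180)%360)-180)
print("t %.2f pos"%o["t"],o["tcp_pos"].round(1),o["tool_rot"].round(2),"F",o["contact_force"].round(1),"op %.1f"%o["opening"],"shift",d.round(1),"twist %.3f"%w)
E
python3 -m creep '[[[40,-23,-14],-0.13],[[80,-46,-28],-0.26],[[120,-69,-42],-0.39],[[160,-92,-56],-0.52],[[200,-115,-70],-0.65]]'
python3 to.py 540 -270 300 90
```

```text
t: 0.65
tcp_pos: [386.1, -451.3, 301.7]
tool_rot: [-180.0, 0.0, 58.3]
contact_force: [1.1, 0.3, 0.5]
opening: 85.6
finger_force: 0.0
t 0.65 pos [ 386.1 -451.3  301.7] [-1.7999e+02  1.0000e-02  5.8270e+01] F [1.1 0.3 0.5] op 85.6 shift [235.1  35.6   1.7] twist -0.554
```

```bash
python3 -m creep '[[[47,7,0],-0.11],[[94,14,0],-0.22],[[141,21,1],-0.33],[[188,28,1],-0.44],[[235,36,2],-0.554]]' >/dev/null
python3 -m creep '[[[0,0,0],0],[[0,0,0],0],[[0,0,0],0],[[0,0,0],0],[[0,0,0],0]]' | head -3
python3 - <<'E'
from h import *
s=snap("wrist"); cv2.imwrite("pics/w1.png",s["img"]); np.savez("w1.npz",**{k:s[k] for k in("img","range_z","o","R","K","D")})
E
```

```text
t: 1.65
tcp_pos: [539.6, -274.2, 299.3]
tool_rot: [-180.0, 0.0, 89.6]
```

View pics/w1.png

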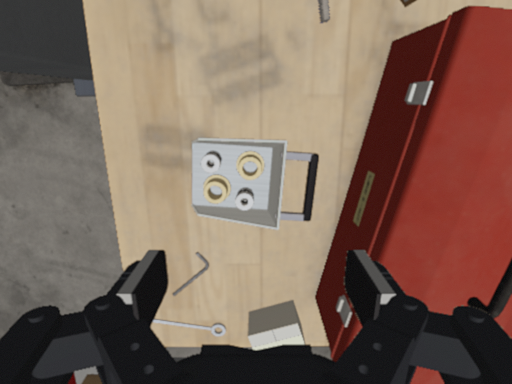

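```bash
python3 -m creep '[[[40,-8,-6],0],[[80,-16,-12],0],[[100,-24,-18],0],[[120,-30,-24],0],[[120,-30,-30],0]]' >/dev/null
python3 - <<'E'
from h import *
s=snap("wrist"); np.savez("w2.npz",**{k:s[k] for k in("img","range_z","o","R","K","D")})
E
python3 -m creep '[[[45,-2,0],0],[[90,-4,0],0],[[135,-6,0],0],[[170,-8,0],0],[[185,-10,0],0]]' >/dev/null
python3 - <<'E'
from h import *
s=snap("wrist"); cv2.imwrite("pics/w3.png",s["img"]); np.savez("w3.npz",**{k:s[k] for k in("img","range_z","o","R","K","D")})
E
python3 to.py 540 -274 300 90
python3 - <<'E'
from h import *
for n in("w1","w2","w3"):
    s=dict(np.load(n+".npz")); C=cloud(s); print(n,s["o"].round())
    if n=="w1":
        for k,uv in dict(bartop=(314,156),bartip2=(309,217),barmid=(311,187),floor=(262,185),tb=(345,215),tb2=(330,260),bench=(160,250)).items(): print(k,C[uv[1],uv[0]].round(1))
E
```

```text
t 2.80 pos [502.1  35.9 329.6] [ 1.7995e+02 -1.0000e-01  8.9960e+01] F [0.3 1.9 0.1] op 85.2 shift [-310.    38.    29.1] twist -0.001
w1 [ 541. -198.  443.]
bartop [ 614.7 -269.    54.3]
bartip2 [ 612.5 -353.8   51.7]
barmid [ 613.1 -310.8   52.5]
floor [ 548.9 -317.7   16.2]
tb [ 669.3 -360.7   27.6]
tb2 [ 653.2 -436.    24.4]
bench [ 496.5 -263.6  317.6]
w2 [511. -74. 474.]
w3 [503. 111. 473.]
```

View pics/w3.png

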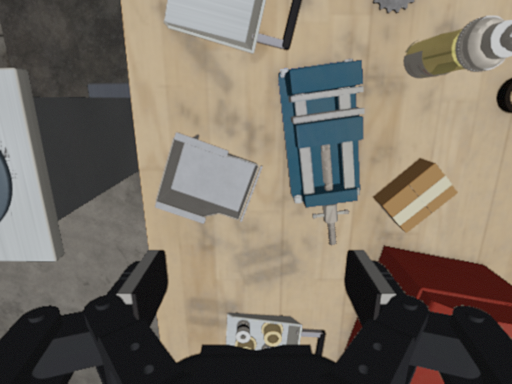

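```bash
python3 -m creep '[[[40,-5,0],0],[[80,-10,0],0],[[110,-15,0],0],[[125,-15,0],0],[[125,-15,0],0]]' >/dev/null
python3 - <<'E'
from h import *
s=snap("wrist"); np.savez("w4.npz",**{k:s[k] for k in("img","range_z","o","R","K","D")})
res=1.0; x0,x1,y0,y1=380,700,-80,380
I=np.zeros((x1-x0,y1-y0,3),np.uint8); Z=np.zeros((x1-x0,y1-y0),np.float32)
w3=dict(np.load("w3.npz"))
C=np.r_[cloud(s).reshape(-1,3),cloud(w3)[:250].reshape(-1,3)]; im=np.r_[s["img"].reshape(-1,3),w3["img"][:250].reshape(-1,3)]
o=np.argsort(C[:,2]); 
for p,c in zip(C[o],im[o]):
    i,j=int(x1-p[0]),int(y1-p[1])
    if 0<=i<x1-x0 and 0<=j<y1-y0 and p[2]<130: cv2.circle(I,(j,i),1,c.tolist(),-1); cv2.circle(Z,(j,i),1,float(p[2]),-1)
np.save("Z.npy",Z)
Zc=cv2.applyColorMap(np.clip(Z*3.5,0,255).astype(np.uint8),cv2.COLORMAP_JET)
cv2.imwrite("pics/top1.png",np.r_[I[:300],Zc[:300]] )
E
```

```text
(no output)
```

View pics/top1.png

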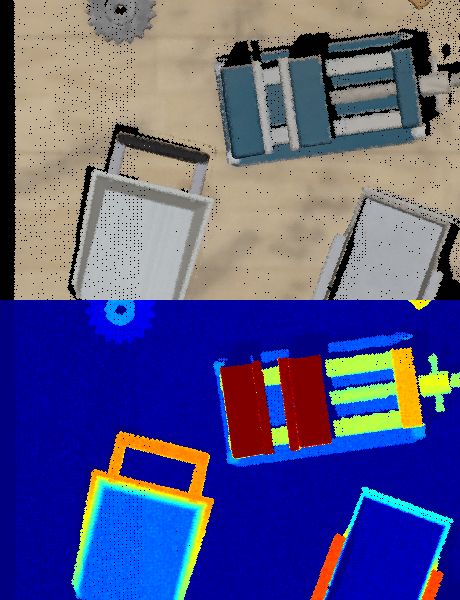

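```bash
cat > meas.py <<'E'
from h import *
def load(n): return dict(np.load(n+".npz"))
def bar(s,c,r=75):
    """dark bar near c: top-face points -> centre, yaw(of tray), length"""
    C=cloud(s); im=s["img"].astype(int)
    m=(im.max(2)<70)&(np.hypot(C[...,0]-c[0],C[...,1]-c[1])<r)&(C[...,2]>38)&(C[...,2]<62)
    n,l,st,_=cv2.connectedComponentsWithStats(m.astype(np.uint8)); m=l==1+st[1:,4].argmax()
    P=C[m]; z=np.median(P[:,2]); T=P[P[:,2]>z-4]; q=cv2.minAreaRect(T[:,:2].astype(np.float32))
    b=cv2.boxPoints(q); e=[b[1]-b[0],b[2]-b[1]]; k=int(np.hypot(*e[1])>np.hypot(*e[0])); v=e[k]*(1 if e[k][1]>0 else -1)
    yaw=np.degrees(np.arctan2(-v[0],v[1]))
    return np.array(q[0]).round(1),round(float(z),1),round(yaw,2),np.round(q[1],1),len(T)
if __name__=="__main__":
    for n,c in(("w1",(613,-311)),("w2",(613,-311)),("w3",(554,216)),("w4",(554,216))):
        try: print(n,bar(load(n),c))
        except Exception as e: print(n,e)
    # bin
    for n in("w2","w3","w4"):
        C=cloud(load(n))[:250].reshape(-1,3); C=C[(abs(C[:,0]-440)<95)&(abs(C[:,1]+5)<95)]
        for lo,hi in((22,34),(50,64)):
            T=C[(C[:,2]>lo)&(C[:,2]<hi)]
            print(n,lo,len(T),np.median(T[:,2]).round(1) if len(T) else "",[np.round(cv2.minAreaRect(T[:,:2].astype(np.float32))[i],1) for i in range(3)] if len(T) else "")
            if n=="w3": np.save(f"b{lo}.npy",T); print(np.round(cv2.boxPoints(cv2.minAreaRect(T[:,:2].astype(np.float32))),1).tolist())
    C=cloud(load("w3"))[:250].reshape(-1,3); I=np.zeros((200,220),np.uint8)
    for p in C:
        i,j=int(540-p[0]),int(110-p[1])
        if 0<=i<200 and 0<=j<220 and p[2]<90: cv2.circle(I,(j,i),1,int(max(p[2],0)*3+20),-1)
    cv2.imwrite("pics/bin.png",cv2.resize(I,None,fx=2,fy=2))
E
python3 meas.py
```

```text
w1 (array([ 611.8, -311.6]), 52.9, np.float32(-4.11), array([90.2, 10.5]), 492)
w2 (array([ 611.4, -311. ]), 52.9, np.float32(-4.28), array([90.1, 10.1]), 339)
w3 (array([546.8, 199.9]), 52.9, np.float32(-14.0), array([56.3,  9.7]), 385)
w4 (array([551. , 217.7]), 53.0, np.float32(-13.72), array([90.3, 10.7]), 519)
w2 22 923 27.5 [array([437.4,  -6.3]), array([ 95.2, 126.3]), np.float64(69.5)]
w2 50 817 57.3 [array([410.1,   1.1]), array([111. ,  77.1]), np.float64(70.1)]
w3 22 647 27.3 [array([438.7,  -2.4]), array([102. , 126.7]), np.float64(69.2)]
[[361.3999938964844, -27.5], [479.79998779296875, -72.5999984741211], [516.0999755859375, 22.700000762939453], [397.70001220703125, 67.80000305175781]]
w3 50 1004 57.5 [array([410.7,   3.7]), array([114.5,  75.7]), np.float64(69.6)]
[[355.29998779296875, -36.79999923706055], [426.20001220703125, -63.20000076293945], [466.20001220703125, 44.099998474121094], [395.20001220703125, 70.5]]
w4 22 237 27.4 [array([442.9,  31.5]), array([ 59. , 137.5]), np.float64(89.8)]
w4 50 396 57.8 [array([416.2,  49.2]), array([92.6, 46.6]), np.float64(13.0)]
```

View pics/bin.png

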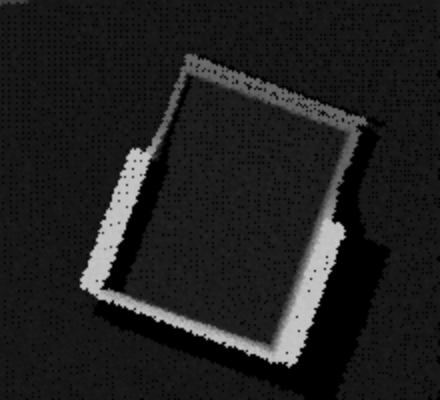

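```bash
python3 -m creep '[[[-45,10,0],0],[[-90,20,0],0],[[-135,30,0],0],[[-180,40,0],0],[[-225,50,0],0]]' 26 >/dev/null
python3 -m creep '[[[-45,10,30],0],[[-90,20,60],0.02],[[-135,30,90],0.04],[[-180,40,120],0.06],[[-220,50,150],0.073]]' >/dev/null
python3 to.py 611.6 -311.3 130 85.8
```

```text
t 4.35 pos [ 580.  -277.4  190.1] [-1.7996e+02  1.4000e-01  8.5200e+01] F [0.7 0.4 0.3] op 26.2 shift [-31.   34.4  60.1] twist -0.010
```

```bash
python3 -m creep '[[[-16,17,30],0],[[-31,34,60],-0.01],[[-31,34,60],-0.01],[[-31,34,60],-0.01],[[-31,34,60],-0.01]]' >/dev/null
python3 to.py 611.6 -311.3 27 85.8
python3 - <<'E'
from h import *
s=snap("wrist"); np.savez("w5.npz",**{k:s[k] for k in("img","range_z","o","R","K","D")}); 
a=s["img"]; t=snap("side")["img"][210:300,190:310]; cv2.imwrite("pics/w5.png",np.c_[a[100:],cv2.resize(t,(280,284))])
E
```

```text
t 4.85 pos [ 612.9 -305.6  133. ] [1.799e+02 6.000e-02 8.606e+01] F [-0.1  0.1 -0.3] op 25.9 shift [ -5.7  -1.1 106. ] twist 0.005Traceback (most recent call last):
  File "<stdin>", line 3, in <module>
    res = self.concatenate(tuple(objs), axis=axis)
ValueError: all the input array dimensions except for the concatenation axis must match exactly, but along dimension 1, the array at index 0 has size 512 and the array at index 1 has size 280
```

```bash
python3 -m creep '[[[-2,-1,20],0.003],[[-4,-1,40],0.003],[[-4,-1,60],0.003],[[-4,-1,70],0.003],[[-4,-1,70],0.003]]' >/dev/null
python3 to.py 611.6 -311.3 27 85.8
python3 - <<'E'
from h import *
s=snap("wrist"); a=s["img"][100:]; t=snap("side")["img"][215:295,200:300]; cv2.imwrite("pics/w5.png",np.concatenate([a,cv2.resize(t,(284,284))],1))
E
```

```text
t 5.45 pos [ 611.1 -308.3   61.1] [-1.7993e+02 -1.0000e-02  8.5970e+01] F [ 0.5 -0.6 -0.2] op 26.1 shift [-2.9  0.8 34.1] twist 0.003
```

View pics/w5.png

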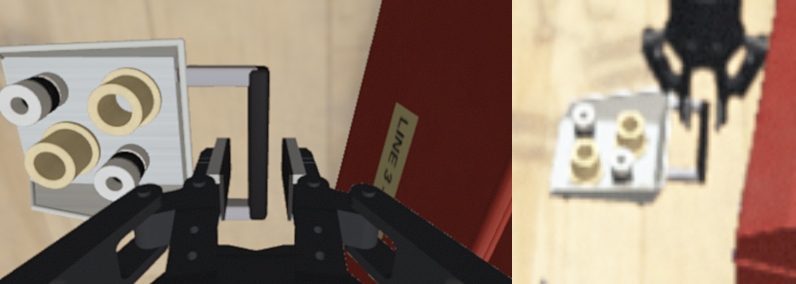

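```bash
python3 -m creep '[[[-2,1,12],0.003],[[-2,1,24],0.003],[[-2,1,34],0.003],[[-2,1,34],0.003],[[-2,1,34],0.003]]' >/dev/null
python3 to.py 611.6 -311.3 27 85.8
python3 -m creep '[[[0,0,0],0],[[0,0,0],0],[[0,0,0],0],[[0,0,0],0],[[0,0,0],0]]' 0 120
python3 to.py 611.6 -311.3 27 85.8
```

```text
t 6.05 pos [ 610.9 -310.7   27.4] [-1.7981e+02 -1.0000e-02  8.5750e+01] F [-4.4  0.7 -2.2] op 26.0 shift [-0.5  0.7  0.4] twist -0.001
t: 6.55
tcp_pos: [613.6, -311.1, 28.4]
tool_rot: [179.9, 0.0, 85.8]
contact_force: [-0.4, 0.6, 3.9]
opening: 9.3
finger_force: 117.6
t 6.55 pos [ 613.6 -311.1   28.4] [1.7987e+02 4.0000e-02 8.5770e+01] F [-0.4  0.6  3.9] op 9.3 shift [-0.3 -1.9  1.4] twist -0.001
```

```bash
python3 -m creep '[[[0,0,-5],0],[[0,0,-12],0],[[0,0,-22],0],[[0,0,-32],0],[[0,0,-40],0]]'
python3 - <<'E'
from h import *
s=snap("wrist"); a=s["img"][100:]; t=snap("side")["img"][205:285,200:300]; cv2.imwrite("pics/w6.png",np.concatenate([a,cv2.resize(t,(284,284))],1))
C=cloud(s); 
# tray floor/rim points plane
im=s["img"].astype(int); m=(C[...,0]<600)&(C[...,0]>440)&(C[...,1]>-375)&(C[...,1]<-245)&(C[...,2]>15); m[250:]=0
P=C[m]
for x in range(450,600,15):
    q=P[(abs(P[:,0]-x)<4)][:,2]; print(x,np.percentile(q,[2,20,50,95]).round(1) if len(q)>10 else "")
E
```

```text
t: 7.05
tcp_pos: [613.0, -311.0, 68.6]
tool_rot: [179.9, 0.0, 85.8]
contact_force: [-0.1, 0.8, -4.7]
opening: 9.3
finger_force: 117.2
450 
465 [50.7 51.2 51.6 52.5]
480 [50.9 51.6 52.3 57.5]
495 [51.4 52.3 54.4 76. ]
510 [51.6 52.4 53.2 79.2]
525 [52.5 57.2 70.7 81. ]
540 [52.8 55.5 70.6 84.2]
555 [52.8 53.6 54.2 87.1]
570 [68.  80.9 89.  91. ]
585 [83.5 90.1 91.  92.1]
```

View pics/w6.png

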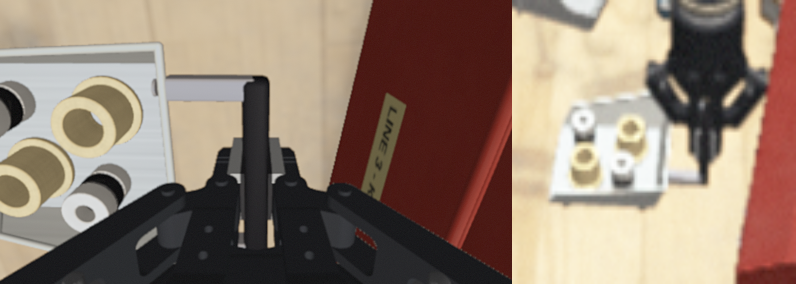

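```bash
python3 -m creep '[[[2,0,-10],0],[[6,0,-25],0],[[14,0,-45],0.02],[[26,0,-65],0.04],[[42,-2,-82],0.06]]' >/dev/null
python3 -m creep '[[[20,-1,-8],0.03],[[42,-2,-10],0.06],[[64,-3,-10],0.09],[[86,-4,-10],0.12],[[108,-5,-10],0.15]]' >/dev/null
python3 to.py 581 -58.5 161 69.2
python3 - <<'E'
from meas import *
Z=np.load("Z.npy")[:300]; v=Z[40:160,200:440]; print("vice max",np.percentile(v,99))
E
```

```text
t 8.15 pos [ 623.6 -158.7  161.6] [ 1.7987e+02 -2.0000e-02  7.3700e+01] F [ 0.6  0.8 -4.2] op 9.6 shift [ 84.2 -69.    0.5] twist 0.079
vice max 77.50399
```

```bash
python3 -m creep '[[[20,-15,0],0.02],[[40,-32,0],0.04],[[58,-48,0],0.06],[[72,-60,0],0.075],[[80,-66,0],0.079]]' >/dev/null
python3 -m creep '[[[2,-2,0],0],[[3,-2,0],0],[[3,-2,0],0],[[3,-2,0],0],[[3,-2,0],0]]' - 60
python3 to.py 581 -58.5 161 69.2
python3 - <<'E'
from h import *
s=snap("wrist"); a=s["img"]; t=snap("side")["img"][120:240,150:310]; cv2.imwrite("pics/w7.png",np.concatenate([a[:,:420],cv2.resize(t,(380,384),)],1))
np.savez("w7.npz",**{k:s[k] for k in("img","range_z","o","R","K","D")})
E
```

```text
t: 9.15
tcp_pos: [581.5, -63.3, 159.2]
tool_rot: [-180.0, 0.0, 69.1]
contact_force: [-0.3, 0.5, -4.0]
opening: 10.3
finger_force: 117.5
t 9.15 pos [581.5 -63.3 159.2] [-1.7999e+02  1.0000e-02  6.9120e+01] F [-0.3  0.5 -4. ] op 10.3 shift [ 4.3 -2.2 -1.8] twist -0.001
```

View pics/w7.png

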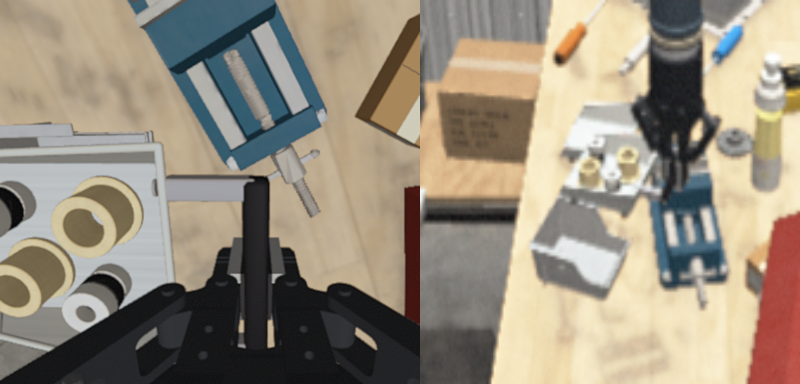

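```bash
cat > tilt.py <<'E'
from h import *
def prof():
    o=arm.get_obs(); t=np.radians(o["tool_rot"][2]-90); u=np.array([np.cos(t),np.sin(t)]); v=np.array([-u[1],u[0]]); b=o["tcp_pos"]+[0,0,19]
    print("bar",b.round(1),"op %.1f ff %.1f"%(o["opening"],o["finger_force"]),"F",o["contact_force"].round(1),"t %.2f"%o["t"])
    for n in("side","wrist"):
        s=snap(n); C=cloud(s).reshape(-1,3); im=s["img"].reshape(-1,3).astype(int); sat=im.max(1)-im.min(1)
        d=C[:,:2]-b[:2]; f=-d@u; l=d@v; g=(abs(l)<48)&(f>20)&(f<200)&(C[:,2]>0)
        if n=="wrist": g&=(C[:,2]<b[2]+15)
        r=[]
        for k in range(30,190,15):
            q=C[g&(abs(f-k)<4)&(sat<25),2]; r.append((k,)+tuple(np.percentile(q,[10,50,90]).round().astype(int)-int(b[2])) if len(q)>8 else (k,))
        print(n,*r)
        br=(sat>45)&g&(im[:,2]>120); 
        if br.sum(): print("  bronze px",br.sum(),"f",np.percentile(f[br],[5,50,95]).round(),"z",np.percentile(C[br,2],[5,50,95]).round())
if __name__=="__main__": prof()
E
python3 tilt.py
python3 -m creep '[[[4,-2,0],0],[[4,-2,0],0],[[4,-2,0],0],[[4,-2,0],0],[[4,-2,0],0]]' 0 60
python3 tilt.py
```

```text
bar [581.4 -62.9 178.2] op 9.7 ff 117.5 F [-0.4  0.3 -4.3] t 9.25
side (30, np.int64(24), np.int64(99), np.int64(359)) (45, np.int64(-21), np.int64(61), np.int64(373)) (60, np.int64(-35), np.int64(-22), np.int64(385)) (75, np.int64(-37), np.int64(-20), np.int64(275)) (90, np.int64(-153), np.int64(-21), np.int64(-5)) (105, np.int64(-173), np.int64(-158), np.int64(-32)) (120, np.int64(-176), np.int64(-39), np.int64(-19)) (135, np.int64(-176), np.int64(-158), np.int64(-8)) (150, np.int64(-177), np.int64(-158), np.int64(-48)) (165, np.int64(-177), np.int64(-158), np.int64(-39)) (180, np.int64(-176), np.int64(-160), np.int64(-139))
  bronze px 268 f [ 33.  80. 135.] z [  0. 144. 168.]
wrist (30, np.int64(-1), np.int64(4), np.int64(5)) (45, np.int64(-164), np.int64(0), np.int64(2)) (60, np.int64(-34), np.int64(-33), np.int64(-32)) (75, np.int64(-34), np.int64(-29), np.int64(-6)) (90, np.int64(-34), np.int64(-12), np.int64(-4)) (105, np.int64(-35), np.int64(-34), np.int64(-33)) (120, np.int64(-36), np.int64(-34), np.int64(-13)) (135, np.int64(-174), np.int64(-35), np.int64(-33)) (150, np.in
[... 942 characters left out ...]
np.int64(-164), np.int64(-127))
  bronze px 258 f [ 32.  79. 134.] z [  0. 146. 169.]
wrist (30, np.int64(-1), np.int64(4), np.int64(5)) (45, np.int64(-164), np.int64(1), np.int64(3)) (60, np.int64(-34), np.int64(-33), np.int64(-32)) (75, np.int64(-34), np.int64(-29), np.int64(-6)) (90, np.int64(-34), np.int64(-12), np.int64(-4)) (105, np.int64(-35), np.int64(-34), np.int64(-33)) (120, np.int64(-35), np.int64(-34), np.int64(-13)) (135, np.int64(-136), np.int64(-35), np.int64(-33)) (150, np.int64(-174), np.int64(-36), np.int64(-35)) (165, np.int64(-175), np.int64(-121), np.int64(-120)) (180, np.int64(-176), np.int64(-121), np.int64(-120))
  bronze px 7142 f [ 47.  82. 133.] z [  0. 148. 171.]
```

```bash
python3 - <<'E'
import re
t=open('tilt.py').read(); t=t.replace('for n in("side","wrist")','for n in("wrist",)').replace('r.append((k,)+tuple(np.percentile(q,[10,50,90]).round().astype(int)-int(b[2])) if len(q)>8 else (k,))','r.append([k]+[int(a-b[2]) for a in np.percentile(q,[10,50,90])] if len(q)>8 else [k])')
open('tilt.py','w').write(t)
E
python3 -m creep '[[[0,0,0],0],[[0,0,0],0],[[0,0,0],0],[[0,0,0],0],[[0,0,0],0]]' 10.5 60 | tail -2
python3 tilt.py
python3 -m creep '[[[0,0,0],0],[[0,0,0],0],[[0,0,0],0],[[0,0,0],0],[[0,0,0],0]]' 11.5 60 | tail -2
python3 tilt.py
```

```text
opening: 10.6
finger_force: 60.5
bar [580.9 -57.9 178.4] op 10.6 ff 60.5 F [ 0.4  0.1 -5. ] t 10.45
wrist [30, 0, 3, 4] [45, -163, 0, 2] [60, -34, -33, -32] [75, -34, -29, -6] [90, -34, -12, -3] [105, -35, -34, -33] [120, -35, -33, -13] [135, -139, -35, -33] [150, -174, -36, -35] [165, -175, -121, -120] [180, -176, -121, -120]
  bronze px 7206 f [ 46.  82. 133.] z [  0. 148. 171.]
opening: 11.5
finger_force: 36.2
bar [580.9 -57.9 178.4] op 11.5 ff 36.2 F [-0.4 -0.1 -4.8] t 11.00
wrist [30, -4, 0, 1] [45, -36, -21, -2] [60, -40, -39, -38] [75, -41, -30, -11] [90, -43, -19, -12] [105, -45, -44, -43] [120, -46, -38, -18] [135, -49, -48, -26] [150, -120, -50, -49] [165, -175, -121, -119] [180, -175, -120, -119]
  bronze px 9013 f [ 52.  85. 136.] z [  0. 147. 163.]
```

```bash
python3 -m creep '[[[0,0,0],0],[[0,0,0],0],[[0,0,0],0],[[0,0,0],0],[[0,0,0],0]]' 12.4 60 | tail -2
python3 tilt.py
python3 -m creep '[[[0,0,0],0],[[0,0,0],0],[[0,0,0],0],[[0,0,0],0],[[0,0,0],0]]' 13.2 60 | tail -2
python3 tilt.py
```

```text
opening: 12.9
finger_force: 34.8
bar [580.9 -57.9 178.4] op 12.9 ff 34.8 F [-0.6  1.2 -3.9] t 11.55
wrist [30, -9, -4, -3] [45, -163, -44, -8] [60, -50, -49, -48] [75, -53, -35, -22] [90, -57, -47, -25] [105, -62, -60, -59] [120, -64, -44, -34] [135, -69, -42, -37] [150, -119, -71, -70] [165, -121, -120, -119] [180, -121, -120, -119]
  bronze px 8961 f [ 47.  82. 131.] z [  1. 135. 153.]
opening: 13.2
finger_force: 31.9
bar [580.9 -57.9 178.4] op 13.2 ff 31.9 F [ 0.1 -0.2 -5. ] t 12.10
wrist [30, -14, -8, -7] [45, -164, -163, -14] [60, -59, -57, -49] [75, -64, -42, -31] [90, -70, -68, -36] [105, -76, -73, -64] [120, -81, -58, -48] [135, -87, -85, -53] [150, -121, -120, -120] [165] [180, -122, -120, -119]
  bronze px 7658 f [ 42.  79. 126.] z [  1. 125. 145.]
```

```bash
python3 -m creep '[[[0,2,3],0],[[0,5,6],0],[[0,8,9],0],[[0,10,10],0],[[0,10,10],0]]' 13.6 60 | tail -2
python3 tilt.py
python3 -m creep '[[[0,0,0],0],[[0,0,0],0],[[0,0,0],0],[[0,0,0],0],[[0,0,0],0]]' 14 60 | tail -2
python3 tilt.py
```

```text
opening: 13.7
finger_force: 28.7
bar [590.4 -61.7 168. ] op 13.7 ff 28.7 F [ 0.2 -0.4 -4.6] t 12.65
wrist [30, -128, -45, -9] [45, -154, -153, -152] [60, -63, -60, -47] [75, -69, -46, -35] [90, -76, -74, -41] [105, -82, -73, -63] [120, -88, -63, -54] [135, -95, -93, -61] [150] [165, -110, -110, -109] [180, -165, -163, -109]
  bronze px 6855 f [ 38.  78. 123.] z [  1. 112. 132.]
opening: 14.5
finger_force: 30.2
bar [590.2 -61.5 168.5] op 14.5 ff 30.2 F [-0.8 -0.1 -4.1] t 13.20
wrist [30, -55, -33, -16] [45, -155, -154, -153] [60, -74, -71, -65] [75, -82, -56, -47] [90, -90, -78, -54] [105, -96, -74, -66] [120, -107, -77, -71] [135] [150, -127, -123, -110] [165, -166, -165, -111] [180, -166, -165, -141]
  bronze px 5708 f [ 34.  78. 118.] z [  1. 102. 121.]
```

```bash
python3 -m creep '[[[0,-2,-3],0],[[0,-4,-6],0],[[0,-7,-9],0],[[0,-10,-12],0],[[0,-10,-12],0]]' 14.5 60 | tail -2
python3 tilt.py
python3 -m creep '[[[0,0,0],0],[[0,0,0],0],[[0,0,0],0],[[0,0,0],0],[[0,0,0],0]]' 14.8 60 | tail -2
python3 tilt.py
```

```text
opening: 14.6
finger_force: 23.3
bar [581.  -57.6 181.4] op 14.6 ff 23.3 F [-0.5 -0.5 -1.5] t 13.75
wrist [30, -52, -32, -18] [45, -167, -166, -124] [60, -79, -77, -75] [75, -89, -86, -84] [90, -98, -95, -94] [105, -107, -105, -103] [120, -115, -113, -111] [135, -110, -102, -98] [150, -161, -123, -99] [165, -178, -177, -123] [180, -179, -178, -123]
  bronze px 2529 f [ 26. 144. 171.] z [ 0. 43. 66.]
opening: 15.0
finger_force: 18.6
bar [580.9 -57.9 180.3] op 15.0 ff 18.6 F [ 0.1  0.4 -1.9] t 14.30
wrist [30, -52, -32, -18] [45, -166, -165, -135] [60, -80, -77, -75] [75, -89, -87, -85] [90, -98, -96, -94] [105, -107, -105, -103] [120, -116, -114, -112] [135] [150, -157, -152, -146] [165, -178, -176, -123] [180, -177, -164, -122]
  bronze px 2712 f [ 27. 171. 194.] z [ 1. 29. 30.]
```

```bash
python3 -m creep '[[[0,0,-15],0],[[0,0,-35],0],[[0,0,-55],0],[[0,0,-70],0],[[0,0,-80],0]]' >/dev/null
python3 -m creep '[[[0,0,0],0],[[0,0,0],0],[[0,0,0],0],[[0,0,0],0],[[0,0,0],0]]' 0 120 | tail -2
python3 tilt.py
python3 - <<'E'
from h import *
# bin contents from side + scene clouds (bin frame)
a=np.radians(-20.8); u=np.array([np.cos(a),np.sin(a)]); v=np.array([-u[1],u[0]]); c=np.array([438,-4.5])
for n in("side","scene"):
    s=snap(n); C=cloud(s).reshape(-1,3); im=s["img"].reshape(-1,3).astype(int); d=C[:,:2]-c; f=d@u; l=d@v
    br=(im.max(1)-im.min(1)>45)&(im[:,2]>110)&(abs(f)<75)&(abs(l)<60)&(C[:,2]<70); print(n,"bronze",br.sum(), np.c_[f,l,C[:,2]][br][::4].round().tolist()[:25])
    wh=(im.min(1)>215)&(abs(f)<70)&(abs(l)<60)&(C[:,2]<70); print("white",wh.sum(),np.c_[f,l,C[:,2]][wh][::4].round().tolist()[:15])
E
```

```text
opening: 10.8
finger_force: 117.3
bar [580.6 -57.9 259.7] op 10.8 ff 117.3 F [ 0.3  0.2 -2.2] t 15.35
wrist [30, -52, -33, -17] [45, -245, -244, -59] [60, -75, -73, -71] [75, -83, -81, -80] [90, -92, -90, -88] [105, -100, -98, -96] [120, -108, -106, -104] [135, -244, -236, -220] [150, -240, -203, -201] [165, -256, -202, -201] [180, -256, -202, -201]
  bronze px 914 f [ 48.  71. 195.] z [ 0.  1. 28.]
side bronze 289 [[10.0, 48.0, 54.0], [-25.0, 39.0, 28.0], [-35.0, 32.0, 25.0], [-16.0, 36.0, 28.0], [-35.0, 24.0, 26.0], [-23.0, 34.0, 23.0], [-39.0, 15.0, 27.0], [-30.0, 29.0, 19.0], [-34.0, 12.0, 25.0], [-28.0, 33.0, 12.0], [-32.0, -0.0, 30.0], [-18.0, 7.0, 29.0], [63.0, 46.0, 23.0], [-22.0, -2.0, 29.0], [-11.0, 8.0, 26.0], [-32.0, -8.0, 26.0], [-17.0, -4.0, 28.0], [-8.0, 10.0, 20.0], [-22.0, -4.0, 22.0], [-11.0, 8.0, 16.0], [58.0, 57.0, -1.0], [57.0, 48.0, 1.0], [74.0, 49.0, 5.0], [62.0, 46.0, -1.0], [56.0, 31.0, 3.0]]
white 140 [[-63.0, 51.0, 57.0], [-55.0, 51.0, 54.0], [-44.0, 47.0, 55.0], [-29.0, 51.0, 56.0], [-19.0, 55.0, 51.0], [-8.0, 50.0, 53.0], [-9.0, 31.0, 23.0], [-2.0, 26.0, 24.0], [-3.0, 26.0, 19.0], [-60.0, -53.0, 56.0], [-50.0, -58.0, 58.0], [-44.0, -54.0, 52.0], [-17.0, -59.0, 59.0], [-14.0, -20.0, 30.0], [-7.0, -55.0, 54.0]]
scene bronze 903 [[-21.0, 43.0, 27.0], [-10.0, 33.0, 28.0], [-26.0, 34.0, 28.0], [-15.0, 25.0, 29.0], [-32.0, 37.0, 25.0], [-19.0, 32.0, 23.0], [-11.0, 17.0, 27.0], [-35.0, 24.0, 28.0], [-19.0, 26.0, 22.0], [-11.0, 11.0, 26.0], [-30.0, 12.0, 27.0], [61.0, -49.0, 27.0], [-30.0, 4.0, 27.0], [69.0, -30.0, 0.0], [-67.0, 57.0, -1.0], [65.0, -36.0, -0.0], [-72.0, 54.0, -2.0], [54.0, -47.0, 5.0], [73.0, -43.0, -3.0], [-66.0, 43.0, -2.0], [55.0, -45.0, -0.0], [67.0, -53.0, -1.0], [-72.0, 39.0, -3.0], [-61.0, 29.0, -2.0], [50.0, -47.0, -2.0]]
white 1 [[17.0, 24.0, 28.0]]
```

```bash
python3 -m creep '[[[-25,0,0],0],[[-55,0,15],-0.03],[[-85,0,40],-0.06],[[-115,0,65],-0.09],[[-135,-5,85],-0.122]]' >/dev/null
python3 to.py 585 -205 122 76.2
python3 tilt.py
```

```text
t 16.00 pos [ 527.2 -185.1  155.1] [-1.7997e+02  6.0000e-02  7.6120e+01] F [-0.9  0.6 -2.2] op 10.6 shift [-5.5 60.9 33.1] twist -0.001
bar [ 527.2 -185.1  174.1] op 10.6 ff 117.9 F [-0.9  0.6 -2.2] t 16.00
wrist [30, -52, -33, -17] [45, -173, -172, -56] [60, -75, -73, -71] [75, -83, -82, -80] [90, -92, -90, -88] [105, -100, -98, -96] [120, -108, -106, -104] [135] [150] [165, -173, -172, -172] [180]
  bronze px 2609 f [164. 182. 198.] z [0. 1. 2.]
```

```bash
python3 -m creep '[[[-2,20,10],0],[[-5,40,22],0],[[-5,55,30],0],[[-5,61,33],0],[[-5,61,33],0]]' >/dev/null
python3 -m creep '[[[0,0,0],0],[[0,0,0],0],[[0,0,0],0],[[0,0,0],0],[[0,0,0],0]]' 13.5 20 | tail -3
python3 -m creep '[[[0,2,5],0],[[0,4,10],0],[[0,6,15],0],[[0,8,20],0],[[0,10,25],0]]' 0 20
python3 tilt.py
```

```text
contact_force: [0.0, -1.0, -2.0]
opening: 13.5
finger_force: 41.9
t: 17.55
tcp_pos: [597.2, -204.3, 98.4]
tool_rot: [179.9, -0.0, 76.2]
contact_force: [2.1, -0.8, 3.5]
opening: 13.7
finger_force: 38.1
bar [ 597.2 -204.3  117.4] op 13.7 ff 38.1 F [ 2.1 -0.8  3.5] t 17.55
wrist [30, -51, -33, -15] [45] [60, -73, -72, -70] [75, -81, -80, -78] [90, -89, -87, -86] [105, -97, -95, -94] [120, -105, -104, -102] [135, -116, -116, -115] [150] [165] [180]
  bronze px 4549 f [ 25. 173. 197.] z [0. 1. 2.]
```

```bash
python3 -m creep '[[[0,5,5],0],[[0,9,10],0],[[0,13,15],0],[[0,17,20],0],[[0,20,25],0]]'
python3 tilt.py
```

```text
t: 18.1
tcp_pos: [615.8, -209.0, 72.8]
tool_rot: [-180.0, 0.0, 76.2]
contact_force: [1.1, -1.0, -0.7]
opening: 13.6
finger_force: 19.4
bar [ 615.8 -209.    91.8] op 13.6 ff 19.4 F [ 1.1 -1.  -0.7] t 18.10
wrist [30, -9, -6, -5] [45, -13, -11, -10] [60, -54, -53, -52] [75, -59, -58, -57] [90, -63, -62, -61] [105, -68, -67, -66] [120, -72, -71, -70] [135, -77, -76, -75] [150, -80, -80, -79] [165] [180]
  bronze px 4396 f [ 23. 160. 195.] z [0. 1. 2.]
```

```bash
python3 -m creep '[[[0,3,5],0],[[0,5,10],0],[[0,8,15],0],[[0,10,20],0],[[0,12,25],0]]' | head -5
python3 -m creep '[[[0,1,5],0],[[0,2,10],0],[[0,3,15],0],[[0,3,19],0],[[0,3,19],0]]'
python3 tilt.py
```

```text
t: 18.65
tcp_pos: [627.2, -211.9, 47.9]
tool_rot: [-180.0, 0.0, 76.2]
contact_force: [0.9, 0.6, -0.8]
opening: 12.5
t: 19.15
tcp_pos: [630.8, -212.7, 29.8]
tool_rot: [179.9, 0.0, 76.2]
contact_force: [1.1, -0.6, 2.2]
opening: 11.6
finger_force: 20.1
bar [ 630.8 -212.7   48.8] op 11.6 ff 20.1 F [ 1.1 -0.6  2.2] t 19.15
wrist [30, 0, 2, 3] [45, -20, -2, 1] [60, -34, -33, -32] [75, -33, -33, -32] [90, -33, -33, -32] [105, -33, -32, -32] [120, -33, -32, -31] [135, -33, -32, -31] [150, -33, -32, -31] [165] [180]
  bronze px 3610 f [22. 36. 49.] z [0. 1. 2.]
```

```bash
cat > far.py <<'E'
from meas import *
def far(s,b,yaw):
    """dark bar top: far end along tray +y and mid line in tray x, relative to b"""
    C=cloud(s).reshape(-1,3); im=s["img"].reshape(-1,3); t=np.radians(yaw); u=np.array([np.cos(t),np.sin(t)]); v=np.array([-u[1],u[0]])
    d=C[:,:2]-b[:2]; x=d@u; l=d@v
    g=(im.max(1)<70)&(abs(x)<14)&(l>22)&(l<60)&(C[:,2]>b[2]+2)&(C[:,2]<b[2]+12)
    p=l[g]; return dict(n=int(g.sum()),end=np.percentile(p,[95,98,100]).round(1),x=np.percentile(x[g],[2,50,98]).round(1),z=np.median(C[g,2]).round(1))
E
python3 -m creep '[[[0,0,0],0],[[0,0,0],0],[[0,0,0],0],[[0,0,2],0],[[0,0,2],0]]' 22 20 | tail -2
python3 -m creep '[[[0,0,0],0],[[0,0,0],0],[[0,0,0],0],[[0,0,0],0],[[0,0,0],0]]' 0 120
python3 - <<'E'
from far import *
o=arm.get_obs(); b=o["tcp_pos"]+[0,0,19]; s=snap("wrist"); print(b, "held",far(s,b,o["tool_rot"][2]-90))
print("w4",far(load("w4"),np.array([551.,217.7,46]),-13.8))
print("w1",far(load("w1"),np.array([611.7,-311.3,46]),-4.2))
E
```

```text
opening: 21.9
finger_force: 0.0
t: 20.2
tcp_pos: [629.9, -212.5, 27.4]
tool_rot: [-180.0, 0.0, 76.2]
contact_force: [-1.2, 0.6, 0.3]
opening: 9.5
finger_force: 117.1
[ 629.92973645 -212.49824898   46.37923185] held {'n': 1356, 'end': array([44. , 44.8, 45.5]), 'x': array([-4.7,  0.6,  5.6]), 'z': np.float64(52.6)}
w4 {'n': 139, 'end': array([43.6, 44.4, 45.2]), 'x': array([-5. , -0.1,  4.7]), 'z': np.float64(53.0)}
w1 {'n': 123, 'end': array([43.3, 44.3, 44.8]), 'x': array([-4.8,  0.2,  4.7]), 'z': np.float64(52.8)}
```

```bash
python3 -m creep '[[[0,0,-8],0],[[0,0,-22],0],[[5,0,-45],0],[[15,-5,-75],0],[[35,-20,-105],0]]' | tail -3
python3 -m creep '[[[35,-24,-15],0],[[72,-50,-18],0],[[109,-76,-18],0],[[142,-100,-18],0],[[165,-115,-18],0]]' | tail -3
python3 -m creep '[[[4,-3,0],0],[[5,-3,0],0],[[5,-3,0],0],[[5,-3,0],0],[[5,-3,0],0]]' | head -3
python3 tilt.py
python3 - <<'E'
from far import *
s=snap("wrist"); np.savez("w8.npz",**{k:s[k] for k in("img","range_z","o","R","K","D")})
print(s["o"]); print(bar(s,(551,217.7))); print(far(s,np.array([551.,217.7,46]),-13.8))
E
python3 to.py 551 217.7 100 76.2
```

```text
contact_force: [1.0, 0.2, -0.9]
opening: 9.5
finger_force: 117.3
contact_force: [0.6, 0.4, -1.0]
opening: 9.7
finger_force: 117.3
t: 21.75
tcp_pos: [545.3, 18.1, 150.3]
tool_rot: [180.0, 0.0, 76.1]
bar [545.3  18.1 169.3] op 9.8 ff 117.3 F [-0.8 -0.2 -1.1] t 21.75
wrist [30, 0, 5, 5] [45, -166, -165, 3] [60, -32, -31, -30] [75, -142, -31, -30] [90, -32, -31, -30] [105, -32, -31, -30] [120, -32, -31, -30] [135, -32, -31, -31] [150, -32, -32, -31] [165] [180]
  bronze px 1135 f [ 22. 130. 191.] z [0. 1. 2.]
[564.01966195  92.32385931 293.90401423]
t 21.85 pos [545.1  18.6 150.3] [-1.800e+02  1.000e-02  7.611e+01] F [ 0.  -0.2 -0.9] op 9.7 shift [194.7 -42.1  50.2] twist -0.002Traceback (most recent call last):
  File "<stdin>", line 3, in <module>
  File "meas.py", line 7, in bar
    n,l,st,_=cv2.connectedComponentsWithStats(m.astype(np.uint8)); m=l==1+st[1:,4].argmax()
                                                                          ~~~~~~~~~~~~~~~^^
ValueError: attempt to get argmax of an empty sequence
```

```bash
python3 -m creep '[[[20,-5,0],0],[[45,-10,0],0],[[70,-16,0],0],[[90,-20,0],0],[[95,-20,0],0]]' | head -2
python3 -m creep '[[[0,0,0],0],[[0,0,0],0],[[0,0,0],0],[[0,0,0],0],[[0,0,0],0]]' | head -2
python3 - <<'E'
from far import *
s=snap("wrist"); np.savez("w9.npz",**{k:s[k] for k in("img","range_z","o","R","K","D")})
print(s["o"]); print(bar(s,(551,217.7))); print(far(s,np.array([551.,217.7,46]),-13.8))
E
python3 to.py 551 217.7 100 76.2
```

```text
t: 22.35
tcp_pos: [548.0, 119.4, 150.5]
t: 22.85
tcp_pos: [548.3, 115.7, 150.4]
[566.98276328 189.72896366 294.02397036]
(array([551.7, 216.1]), 52.8, np.float32(-12.57), array([89.2, 12.1]), 1882)
{'n': 514, 'end': array([42. , 42.6, 43.3]), 'x': array([-4.3,  1. ,  6. ]), 'z': np.float64(52.7)}
t 22.90 pos [548.3 115.9 150.4] [1.7999e+02 1.0000e-02 7.6140e+01] F [-0.2  0.2 -1.1] op 9.7 shift [ 99.5 -21.7  50.4] twist -0.001
```

Run:
```python
from far import *
for n in("w4","w9"):
    s=load(n); C=cloud(s); im=s["img"]; t=np.radians(-13.5); u=np.array([np.cos(t),np.sin(t)]); v=np.array([-u[1],u[0]]); b=np.array([551.3,217])
    d=C[...,:2]-b; x=d@u; l=d@v; z=C[...,2]
    g=(im.max(2)<70)&(abs(x)<10)&(abs(l)<55)&(z>51)&(z<56)
    L=l[g];X=x[g]; xs=[];ks=[]
    for k in range(-40,41,5):
        q=X[abs(L-k)<3]
        if len(q)>5: ks.append(k); xs.append((np.percentile(q,3)+np.percentile(q,97))/2)
    a=np.polyfit(ks,xs,1); yaw=-13.5-np.degrees(np.arctan(a[0]))
    m=(L.min()+L.max())/2; c=b+u*a[1]+m*(v+a[0]*u)
    # handle arms / rim: light back rim points
    r=(im.min(2)>100)&(abs(l)<75)&(x<-25)&(x>-50)&(z>46)&(z<55); print(n,"yaw",yaw.round(2),"l",L.min().round(1),L.max().round(1),"c",c.round(1),"rim l",np.percentile(l[r],[0.5,99.5]).round(1),r.sum(), "rimx", [ (k,(np.percentile(x[r&(abs(l-k)<4)],97)).round(1)) for k in(-50,-25,0,25,50) if (r&(abs(l-k)<4)).sum()>5])
```

```text
w4 yaw -13.93 l -44.6 45.8 c [550.9 217.7] rim l [-60.2  62.2] 610 rimx [(-50, np.float64(-38.0)), (-25, np.float64(-37.6)), (0, np.float64(-37.5)), (25, np.float64(-37.4)), (50, np.float64(-26.7))]
w9 yaw -13.95 l -45.3 43.8 c [551.3 216.2] rim l [-60.   44.2] 1236 rimx [(-50, np.float64(-37.2)), (-25, np.float64(-37.1)), (0, np.float64(-37.0)), (25, np.float64(-37.2))]
```

```bash
python3 -m creep '[[[18,-4,0],0],[[40,-9,5],0],[[64,-14,15],0],[[86,-19,25],0.001],[[98,-21,35],0.001]]' | head -2
python3 -m creep '[[[0,0,5],0],[[0,0,5],0],[[0,0,5],0],[[0,0,5],0],[[0,0,5],0]]' | head -2
python3 to.py 550.8 216.9 60 76.06
```

```text
t: 23.4
tcp_pos: [550.9, 219.1, 115.2]
t: 23.9
tcp_pos: [551.7, 215.8, 110.9]
t 23.90 pos [551.7 215.8 110.9] [179.95   0.    76.05] F [ 0.3 -0.5 -1.2] op 9.8 shift [ 0.8 -1.2 50.9] twist -0.000
```

```bash
python3 -m creep '[[[1,-1,12],0],[[1,-1,24],0],[[1,-1,36],0],[[1,-1,46],0],[[1,-1,50],0]]' | head -4
python3 -m creep '[[[0,0,2],0],[[0,0,4],0],[[0,0,6],0],[[0,0,8],0],[[0,0,10],0]]' 
python3 to.py 550.8 216.9 42 76.06
```

```text
t: 24.4
tcp_pos: [549.5, 217.5, 58.4]
tool_rot: [-179.9, 0.1, 76.1]
contact_force: [0.5, 1.3, -0.9]
t: 24.9
tcp_pos: [550.9, 218.0, 50.7]
tool_rot: [179.9, -0.0, 76.1]
contact_force: [1.6, -1.0, -1.6]
opening: 9.8
finger_force: 117.5
t 24.90 pos [550.9 218.   50.7] [ 1.7994e+02 -3.0000e-02  7.6130e+01] F [ 1.6 -1.  -1.6] op 9.8 shift [-1.1  0.1  8.7] twist 0.001
```

No contact yet; lower to the seat.

```bash
python3 -m creep '[[[-0.5,0,1],0],[[-1,0,3],0],[[-1,0,4],0],[[-1,0,5],0],[[-1,0,6],0]]' | sed -n 2,4p
python3 -m creep '[[[0,0,1],0],[[0,0,2],0],[[0,0,3],0],[[0,0,3],0],[[0,0,3],0]]' 
python3 to.py 550.8 216.9 42 76.06; python3 tilt.py
```

```text
tcp_pos: [552.1, 217.1, 46.1]
tool_rot: [179.8, -0.1, 76.1]
contact_force: [2.0, -1.0, 10.0]
t: 25.9
tcp_pos: [553.0, 217.0, 44.5]
tool_rot: [179.7, -0.1, 76.1]
contact_force: [1.7, -3.6, 16.1]
opening: 9.5
finger_force: 124.6
t 25.90 pos [553.  217.   44.5] [ 1.7972e+02 -9.0000e-02  7.6050e+01] F [ 1.7 -3.6 16.1] op 9.5 shift [-0.6 -2.1  2.5] twist -0.000
bar [553.  217.   63.5] op 9.5 ff 124.6 F [ 1.7 -3.6 16.1] t 25.90
wrist [30, -15, 5, 7] [45, -38, -27, 3] [60, -28, -28, -27] [75, -28, -27, -26] [90, -27, -26, -25] [105, -26, -25, -25] [120, -25, -25, -24] [135, -25, -24, -23] [150, -24, -23, -23] [165] [180]
  bronze px 2427 f [22. 34. 43.] z [0. 1. 2.]
```

```bash
python3 -m creep '[[[0,0,-2],0],[[0,0,-3],0],[[0,0,-3],0],[[0,0,-3],0],[[0,0,-3],0]]' 13 20| sed -n 2,6p
python3 -m creep '[[[0,0,0],0],[[0,0,0],0],[[0,0,0],0],[[0,0,0],0],[[0,0,0],0]]' 22 20| sed -n 2,6p
python3 to.py 550.8 216.9 42 76.06; python3 tilt.py
python3 - <<'E'
from far import *
o=arm.get_obs(); b=o["tcp_pos"]+[0,0,19]; s=snap("wrist"); b[2]=60; print(far(s,b,-13.94)); b[2]=44;print(far(s,b,-13.94))
E
```

```text
tcp_pos: [550.8, 217.0, 44.5]
tool_rot: [179.9, -0.0, 76.1]
contact_force: [3.4, -0.5, 3.0]
opening: 13.1
finger_force: 3.5
tcp_pos: [549.6, 216.9, 44.0]
tool_rot: [-179.9, 0.0, 76.2]
contact_force: [0.0, -0.3, -0.2]
opening: 22.1
finger_force: 0.0
t 26.95 pos [549.6 216.9  44. ] [-1.7994e+02  4.0000e-02  7.6150e+01] F [ 0.  -0.3 -0.2] op 22.1 shift [0.3 1.2 2. ] twist 0.002
bar [549.6 216.9  63. ] op 22.1 ff 0.0 F [ 0.  -0.3 -0.2] t 26.95
wrist [30, -14, -6, 0] [45, -30, -16, -7] [60, -33, -33, -32] [75, -32, -31, -30] [90, -30, -29, -28] [105, -29, -28, -27] [120, -27, -26, -25] [135, -26, -25, -24] [150, -24, -23, -22] [165] [180]
  bronze px 2073 f [22. 34. 42.] z [0. 1. 2.]
{'n': 1276, 'end': array([43.8, 44.5, 45.6]), 'x': array([-7.5, -2. ,  2.8]), 'z': np.float64(64.2)}
{'n': 403, 'end': array([47.8, 47.9, 48. ]), 'x': array([-3. ,  4.2,  5.8]), 'z': np.float64(51.4)}
```

```bash
cat > lat.py <<'E'
from meas import *
def lat(s,b,yaw,zmax=110):
    C=cloud(s).reshape(-1,3); t=np.radians(yaw); u=np.array([np.cos(t),np.sin(t)]); v=np.array([-u[1],u[0]]); d=C[:,:2]-b; x=104+d@u; l=d@v
    for X in(60,40,10,-20,-40,-55,-65,-80):
        r=[]
        for k in range(-70,71,5):
            q=C[(abs(x-X)<4)&(abs(l-k)<2.5)&(C[:,2]<zmax),2]; r.append("%3.0f"%np.median(q) if len(q)>2 else " ..")
        print("%4d"%X,*r)
if __name__=="__main__":
    for n in("wrist","side"): print(n); lat(snap(n),np.array([551.2,217.2]),-13.94)
    print("w4"); lat(load("w4"),np.array([551.2,217.2]),-13.94)
E
python3 lat.py
```

```text
wrist
  60  ..  ..  62  ..  67   2   1   1   1   1   1   1 103  53  53  52 101  66  66  66  66  67  66  53  53  53  52   1   1
  40  ..  ..  ..  ..  ..  ..  ..  ..  30  30  30  30  30  30  30  30  30  30  30  30  30  30  30  31  48  63  49   1   1
  10  ..  ..  ..  ..  31  30  30  30  30  30  30  30  30  30  30  30  30  30  30  30  30  30  30  34  48  59   1   1   1
 -20  ..  ..  55  50  37  31  31  31  31  31  31  31  31  31  31  31  31  31  31  31  31  31  31  33  44  38   1   1   1
 -40  ..  ..  ..  48  38  31  31  31  31  31  31  31  31  31  31  31  31  31  31  31  31  ..  ..  ..  ..   1   1   1   1
 -55  ..  ..  ..  ..  33  31  31  31  31  31  ..  ..  ..  ..  ..  ..  ..  ..  ..  ..  ..  ..  ..  ..  ..   1   1   1   0
 -65  ..  ..  ..  ..  ..  ..  ..  ..  ..  ..  ..  ..  ..  ..  ..  ..  ..  ..  ..  ..  ..  ..  ..  ..  ..  ..  ..  ..  ..
 -80  ..  ..  ..  ..  ..  ..  ..  ..  ..  ..  ..  ..  ..  ..  ..  ..  ..  ..  ..  ..  ..  ..  ..  ..  ..  ..  ..  ..  ..
side
  60  ..  50  40  34  52   2   4  ..  ..  ..  -0  77  98  ..  52  50  ..  ..  ..  ..  ..  ..  ..  ..  ..  ..  ..  -2  ..

[... 1117 characters left out ...]
 16  15  15  15  15  16  16  16  16  15  16  15  16  16  15  16  15  15  16  27  39  44   1   1
 -20   1   1  ..  39  28  16  15  16  16  16  16  16  16  15  16  15  16  16  15  16  15  15  16  16  24  38   1   1   2
 -40   0   0   1  36  28  16  16  16  15  16  16  15  16  16  15  16  16  15  15  15  15  15  16  15  27  36   1   1   1
 -55   1   1   2  ..  24  16  16  15  16  15  15  16  16  15  16  15  16  16  16  15  15  15  15  17  25  ..   0   1   1
 -65   1   1   1   1   1   2   1   2   1   1   1   1   1   1   1   0   1   1   1   1   1   1   1   1   1   1   1   1   1
 -80   1   1   1   1   1   1   2   1   1   1   1   1   1   1   1   1   1   1   1   1   1   1   1   1   1   1   1   1   1
```

```bash
python3 - <<'E'
from lat import *
for n in("w4","w10"):
    s=load(n); C=cloud(s).reshape(-1,3); im=s["img"].reshape(-1,3); t=np.radians(-13.94); u=np.array([np.cos(t),np.sin(t)]); v=np.array([-u[1],u[0]]); d=C[:,:2]-[551.2,217.2]; x=d@u; l=d@v; z=C[:,2]
    for zl,zh in((48,57),(62,72)):
        g=(im.max(1)<70)&(abs(x)<16)&(abs(l)<55)&(z>zl)&(z<zh)
        print(n,zl,g.sum(),[(k,np.percentile(x[g&(abs(l-k)<6)],[3,97]).round(1).tolist()) for k in(-35,-15,15,35) if (g&(abs(l-k)<6)).sum()>8], l[g].min().round(1) if g.any() else "", l[g].max().round(1) if g.any() else "")
    g=(z>8)&(z<33)&(x>-185)&(x<-140)&(abs(l)<60)
    for k in(-30,0,30):
        q=g&(abs(l-k)<8); print("  lip",k,[(zz,x[q&(abs(z-zz)<4)].min().round(1)) for zz in(15,30) if (q&(abs(z-zz)<4)).any()])
    print("  origin cam",s["o"].round())
E
python3 to.py 548.4 217.9 46 76.06
```

```text
w4 48 520 [(-35, [-4.9, 4.0]), (-15, [-5.3, 4.1]), (15, [-5.2, 4.2]), (35, [-5.3, 4.3])] -44.7 45.6
w4 62 0 []  
  lip -30 [(15, np.float64(-164.1))]
  lip 0 [(15, np.float64(-164.3))]
  lip 30 [(15, np.float64(-165.0))]
  origin cam [489. 234. 473.]
w10 48 371 [(-35, [-0.1, 3.1]), (-15, [0.3, 3.4]), (15, [-0.3, 2.8]), (35, [0.1, 3.1])] -46.0 45.8
w10 62 1086 [(-35, [-10.3, -0.4]), (-15, [-9.8, -0.1]), (15, [-10.0, -0.5]), (35, [-10.5, -0.2])] -47.5 43.3
  lip -30 [(30, np.float64(-170.7))]
  lip 0 [(30, np.float64(-171.4))]
  lip 30 [(30, np.float64(-170.7))]
  origin cam [558. 179. 387.]
t 28.20 pos [539.5 104.1 243.3] [ 1.7966e+02 -3.0000e-02  7.5930e+01] F [ 0.4 -1.1  0.7] op 21.9 shift [112.5 -20.2 197.2] twist -0.002
```

```bash
python3 -m creep '[[[40,-8,30],0],[[80,-18,60],0],[[105,-23,85],0],[[111,-23,105],0],[[111,-23,115],0]]' 20 | sed -n 2,3p
python3 -m creep '[[[0,0,0],0],[[0,0,0],0],[[0,0,0],0],[[0,0,0],0],[[0,0,0],0]]' | sed -n 2,3p
python3 to.py 545.6 216.5 44 76.06
```

```text
tcp_pos: [540.6, 222.4, 121.9]
tool_rot: [-179.8, 0.0, 76.4]
tcp_pos: [543.2, 219.5, 125.2]
tool_rot: [179.9, -0.0, 76.1]
t 29.20 pos [543.2 219.5 125.2] [ 1.7992e+02 -3.0000e-02  7.6090e+01] F [ 0.5  0.7 -0.8] op 20.0 shift [-2.4  3.  81.2] twist 0.001
```

```bash
python3 -m creep '[[[-2,3,16],0],[[-2,3,32],0],[[-2,3,48],0],[[-2,3,64],0],[[-2,3,76],0]]' | sed -n 2,4p
python3 -m creep '[[[0,0,4],0],[[0,0,4],0],[[0,0,4],0],[[0,0,4],0],[[0,0,4],0]]' | sed -n 2,4p
python3 to.py 545.6 216.5 44 76.06
```

```text
tcp_pos: [544.8, 216.9, 46.3]
tool_rot: [-180.0, 0.1, 76.2]
contact_force: [2.7, -0.7, 3.5]
tcp_pos: [544.8, 217.4, 44.7]
tool_rot: [-180.0, -0.0, 76.2]
contact_force: [0.1, 0.2, 1.1]
t 30.20 pos [544.8 217.4  44.7] [-1.800e+02 -1.000e-02  7.615e+01] F [0.1 0.2 1.1] op 19.9 shift [-0.7  1.   0.7] twist 0.002
```

```bash
python3 -m creep '[[[0,2,0],0],[[0,4,0],0],[[0,5,0],0],[[0,6,0],0],[[0,7,0],0]]' | sed -n 2,4p
python3 -m creep '[[[0,0.5,0],0],[[0,1,0],0],[[0,1.5,0],0],[[0,2,0],0],[[0,2.5,0],0]]' | sed -n 2,4p
python3 -m creep '[[[0,-2,0],0],[[0,-4,0],0],[[0,-4,0],0],[[0,-4,0],0],[[0,-4,0],0]]' | sed -n 2,4p
cat > nest.py <<'E'
from lat import *
s=snap("wrist"); C=cloud(s).reshape(-1,3); im=s["img"].reshape(-1,3); t=np.radians(-13.94); u=np.array([np.cos(t),np.sin(t)]); v=np.array([-u[1],u[0]]); d=C[:,:2]-[551.2,217.2]; x=d@u; l=d@v; z=C[:,2]
for zl,zh in((48,57),(62,72)):
    g=(im.max(1)<70)&(abs(x)<16)&(abs(l)<55)&(z>zl)&(z<zh)
    print(zl,g.sum(),[(k,np.percentile(x[g&(abs(l-k)<6)],[3,97]).round(1).tolist()) for k in(-35,-15,15,35) if (g&(abs(l-k)<6)).sum()>8], l[g].min().round(1) if g.any() else "", l[g].max().round(1) if g.any() else "")
lat(s,np.array([551.2,217.2]),-13.94)
E
python3 nest.py
```

```text
tcp_pos: [551.8, 215.5, 44.3]
tool_rot: [-180.0, 0.0, 76.1]
contact_force: [-1.0, 0.4, 0.8]
tcp_pos: [554.4, 214.9, 44.4]
tool_rot: [180.0, 0.0, 76.1]
contact_force: [-1.0, 0.5, -1.0]
tcp_pos: [550.6, 215.8, 44.4]
tool_rot: [180.0, -0.0, 76.1]
contact_force: [-0.7, -0.1, 0.2]
48 625 [(-35, [-12.1, 3.7]), (-15, [2.5, 3.1]), (15, [-13.0, 15.6]), (35, [2.7, 3.6])] -43.6 47.5
62 4669 [(-35, [-9.5, 1.5]), (-15, [-9.3, 1.9]), (15, [-10.7, 11.2]), (35, [-8.4, 2.0])] -46.0 45.2
  60  ..  ..  62  66   1   1   1   1   1   1   1   2 102  52  53  52 102  66  66  67  66  67  65  53  53  53  52   1   1
  40  ..  ..  ..  46  ..  ..  ..  ..  30  30  30  30  30  30  30  30  30  30  30  30  30  30  30  31  48  63  48   1   1
  10  ..  ..  ..  ..  32  30  30  30  30  30  30  30  30  30  30  30  30  30  30  30  30  30  30  33  47  58   1   1   1
 -20  ..  ..  54  49  36  30  30  30  30  30  30  30  30  30  30  30  30  30  30  30  30  30  30  32  42  38   1   1   1
 -40  ..  ..  ..  47  36  30  30  30  30  30  30  30  30  30  30  30  30  30  30  30  29  ..  ..  ..  ..   1   1   1   1
 -55  ..  ..  ..  ..  32  30  30  30  30  ..  ..  ..  ..  ..  ..  ..  ..  ..  ..  ..  ..  ..  ..  ..  ..   1   1   0  ..
 -65  ..  ..  ..  ..  ..  ..  ..  ..  ..  ..  ..  ..  ..  ..  ..  ..  ..  ..  ..  ..  ..  ..  ..  ..  ..  ..  ..  ..  ..
 -80  ..  ..  ..  ..  ..  ..  ..  ..  ..  ..  ..  ..  ..  ..  ..  ..  ..  ..  ..  ..  ..  ..  ..  ..  ..  ..  ..  ..  ..
```

```bash
python3 -m creep '[[[0,3,0],0],[[0,4,0],0],[[0,5,0],0],[[0,5.6,0],0],[[0,6.2,0],0]]' | sed -n 2,4p
python3 -m creep '[[[0,-2,0],0],[[0,-5,0],0],[[0,-6,0],0],[[0,-6,0],0],[[0,-6,0],0]]' | sed -n 2,4p
python3 -m creep '[[[0,0,-6],0],[[0,0,-20],0],[[0,0,-40],0],[[0,0,-60],0],[[0,0,-80],0]]' | sed -n 2,4p
python3 -m creep '[[[-30,5,-30],0],[[-60,10,-60],0],[[-90,15,-90],0],[[-105,15,-110],0],[[-110,15,-120],0]]' | sed -n 2,4p
python3 nest.py
```

```text
tcp_pos: [556.3, 214.3, 44.3]
tool_rot: [-180.0, 0.0, 76.1]
contact_force: [-1.3, -0.4, -0.4]
tcp_pos: [550.8, 215.8, 44.5]
tool_rot: [180.0, -0.0, 76.1]
contact_force: [-0.2, 0.4, 0.2]
tcp_pos: [551.0, 216.0, 126.5]
tool_rot: [179.9, -0.0, 76.1]
contact_force: [-0.4, 0.1, -0.2]
tcp_pos: [539.8, 103.6, 247.7]
tool_rot: [179.7, -0.0, 75.9]
contact_force: [0.8, 0.6, -0.3]
48 0 []  
62 1037 [(-35, [-2.0, 7.1]), (-15, [-1.7, 7.3]), (15, [-2.0, 7.6]), (35, [-2.6, 6.9])] -47.7 43.6
  60   1   2  62  49  53  64  47  42  43  45  46  42  45  48  48  43  46  48  44  46  48  47  47  43  51  58   1   0   1
  40   1  63  61  47  33  30  30  30  30  30  30  30  30  30  30  30  30  30  30  30  30  30  30  36  48  58  ..  ..  ..
  10   1   2  58  47  34  30  30  30  30  30  30  30  30  30  30  30  30  30  30  30  30  30  30  35  49  58  ..  ..  ..
 -20   1   1  54  47  34  30  30  30  30  30  30  30  30  30  30  30  30  30  30  30  30  30  30  37  48  53  ..  ..   0
 -40   1   1  50  47  33  30  30  30  30  30  30  30  30  30  30  30  30  30  30  30  30  30  30  36  49  ..  ..  ..   1
 -55   1   1  ..  ..  33  30  30  30  30  30  30  30  30  30  30  30  30  30  30  30  30  30  30  34  ..  ..  ..   1   1
 -65   1   1   1  ..  ..  ..  ..  ..  ..  ..  ..  ..  ..  ..  ..  ..  ..  ..  ..  ..  ..  ..  ..  ..  ..  ..  ..   1   1
 -80   1   1   1   1   1   1   1   1   1   1   1   1   1   1   1   1   1   1   1   0   1   1   1   1   1   1   1   1   1
```

```bash
python3 - <<'E'
from lat import *
s=snap("wrist"); np.savez("w11.npz",**{k:s[k] for k in("img","range_z","o","R","K","D")})
t=np.radians(-13.94); u=np.array([np.cos(t),np.sin(t)]); v=np.array([-u[1],u[0]])
for n in("w4","w10","w11"):
    s=load(n); C=cloud(s).reshape(-1,3); d=C[:,:2]-[551.2,217.2]; x=d@u; l=d@v; z=C[:,2]; g=(abs(l)<40)&(x>-185)&(x<-130)
    for zz in(15.5,30): 
        q=x[g&(abs(z-zz)<2.5)]; print(n,zz,len(q),np.percentile(q,[1,50,99]).round(1) if len(q)>5 else "")
    # side rims outer (any z>40) and arms (light, x in -30..-8)
    im=s["img"].reshape(-1,3)
    for zl,zh in((46,56),(61,71)):
        r=(im.min(1)>90)&(x>-28)&(x<-9)&(z>zl)&(z<zh)&(abs(l)<60); a=l[r]; print("  arms",zl,r.sum(),[np.percentile(b,[2,98]).round(1).tolist() for b in(a[a<0],a[a>0]) if len(b)>5])
# bin state and content
s=load("w11"); C=cloud(s).reshape(-1,3); im=s["img"].reshape(-1,3).astype(int); T=C[(abs(C[:,0]-440)<95)&(abs(C[:,1]+5)<95)]
a=np.radians(-20.8); u=np.array([np.cos(a),np.sin(a)]); v=np.array([-u[1],u[0]])
for n in("scene","side"):
    s=snap(n); C=cloud(s); im=s["img"].astype(int); d=C[...,:2]-[438,-4.5]; f=d@u; l=d@v
    for nm,m in(("bronze",(im.max(2)-im.min(2)>45)&(im[...,2]>110)),("white",im.min(2)>200),("black",im.max(2)<60)):
        m=m&(abs(f)<58)&(abs(l)<42)&(C[...,2]>8)&(C[...,2]<50); k,lab,st,_=cv2.connectedComponentsWithStats(m.astype(np.uint8))
        print(n,nm,[(int(st[i,4]),f[lab==i].mean().round(),l[lab==i].mean().round(),C[lab==i][:,2].max().round()) for i in range(1,k) if st[i,4]>3])
E
python3 to.py 539 104 247 76
```

```text
w4 15.5 1435 [-164.1 -147.1 -130.3]
w4 30 0 
  arms 46 235 [[-45.9, -36.4], [37.1, 46.9]]
  arms 61 0 []
w10 15.5 0 
w10 30 2845 [-170.1 -150.2 -130.5]
  arms 46 42 [[-39.8, -37.8]]
  arms 61 432 [[-48.5, -4.0], [5.7, 44.3]]
w11 15.5 0 
w11 30 2251 [-162.4 -146.1 -130.3]
  arms 46 36 [[-39.1, -38.1]]
  arms 61 401 [[-48.9, -40.0], [34.9, 43.4]]
scene bronze [(47, np.float64(-23.0), np.float64(23.0), np.float64(31.0))]
scene white []
scene black []
side bronze [(70, np.float64(-24.0), np.float64(15.0), np.float64(33.0))]
side white [(9, np.float64(-2.0), np.float64(23.0), np.float64(30.0)), (6, np.float64(18.0), np.float64(25.0), np.float64(30.0)), (5, np.float64(-39.0), np.float64(-10.0), np.float64(31.0)), (13, np.float64(10.0), np.float64(-26.0), np.float64(35.0))]
side black []
t 33.95 pos [538.4 106.5 244. ] [-1.7996e+02 -2.0000e-02  7.6220e+01] F [-1.2  0.5  0.4] op 20.1 shift [-2.3  1.2 -3. ] twist 0.004
```

```bash
python3 -m creep '[[[-40,-10,-10],0],[[-80,-20,-20],0],[[-120,-30,-30],0],[[-150,-36,-40],0],[[-165,-36,-40],0]]' | sed -n 2,3p
python3 -m creep '[[[-10,-8,0],0],[[-10,-8,0],0],[[-10,-8,0],0],[[-10,-8,0],0],[[-10,-8,0],0]]' | sed -n 2,3p
python3 - <<'E'
from meas import *
s=snap("wrist"); C=cloud(s); im=s["img"].astype(int); a=np.radians(-20.8); u=np.array([np.cos(a),np.sin(a)]); v=np.array([-u[1],u[0]])
d=C[...,:2]-[438,-4.5]; f=d@u; l=d@v
print("cam",s["o"].round(),"bin px seen",((abs(f)<58)&(abs(l)<44)).sum())
for nm,m in(("bronze",(im.max(2)-im.min(2)>40)&(im[...,2]>90)),("bright",(im.min(2)>170)),("black",im.max(2)<70),("tall",(C[...,2]>12))):
    m=m&(abs(f)<57)&(abs(l)<43)&(C[...,2]>8)&(C[...,2]<60); k,lab,st,_=cv2.connectedComponentsWithStats(m.astype(np.uint8))
    print(nm,[(int(st[i,4]),int(f[lab==i].mean()),int(l[lab==i].mean()),int(np.median(C[lab==i][:,2])),int(C[lab==i][:,2].max())) for i in range(1,k) if st[i,4]>25])
I=np.full((18,24),-1.)
for i,F in enumerate(range(66,-70,-8)):
    print("%4d"%F,*["%3.0f"%np.median(C[...,2][q]) if (q:=(abs(f-F)<3)&(abs(l-L)<3)).sum()>3 else " .." for L in range(60,-61,-6)])
T=C.reshape(-1,3); T=T[(abs(T[:,0]-440)<95)&(abs(T[:,1]+5)<95)&(T[:,2]>22)&(T[:,2]<30)]; fr=T[((T[:,:2]-[438,-4.5])@u>50)]; print("front wall mean",fr.mean(0).round(1))
w=load("w3"); T=cloud(w)[:250].reshape(-1,3); T=T[(abs(T[:,0]-440)<95)&(abs(T[:,1]+5)<95)&(T[:,2]>22)&(T[:,2]<30)]; fr=T[((T[:,:2]-[438,-4.5])@u>50)]; print("before",fr.mean(0).round(1))
E
```

```text
tcp_pos: [463.3, -47.6, 284.2]
tool_rot: [-180.0, 0.1, 76.1]
tcp_pos: [454.5, -52.9, 284.2]
tool_rot: [-180.0, -0.0, 76.3]
cam [473.  21. 428.] bin px seen 29893
bronze [(1068, -26, 1, 29, 32)]
bright [(114, 0, 29, 27, 30), (106, 19, 29, 25, 28), (230, 6, -27, 32, 35)]
black [(110, 9, 29, 25, 29)]
tall [(2087, -10, 11, 28, 37), (288, 7, -26, 32, 35)]
  66   1   2   1   1   1   1   1   1   1   1   1   1   1   1 343 342 342 342 342   1   1
  58   1   1   1  27  26  26  26  25  26  26  25  25  26  24 369 334 183  26  27   1   1
  50   2   2   1  23   3   3   3   3   3   3   3   3   3 365 337 305   3   4  24   1   1
  42   1   0   1  23   3   3   3   3   3   3   3   3   3 371 363 324 322 315 306   2   1
  34   1   1   1  18   3   3   3   3   3   3   3   3   3   3   3 366   3   4  22   1   1
  26   1   1   2  21 428   4   3   3   3   3   3   3   3   3   4 366   3 302 310 294   1
  18   1   1   1  29  24  27  25  19   3   3   3   2   3   6 366 323 324   4  30  ..   1
  10   1   1  45  28  25  27  27  20   3   3   3   3   3  32 364 337 307  11  36  58   2
   2   1  58  58  29  26  28  27  21   3   3   3   3   3  32  33 337 339 341 341 343  57
  -6   2  58  58  33  23  28  29  29   4   3   3   3   3   3   3 344 354 357 356 347  58
 -14   1  58  58  32  16  30  30  30  30  29   3  14  29  29  29 359 363 365  39  59  58
 -22   1  58  58  31  30  30   3   3  11  30  28  29  29   3   3  30 366   4  36  58  57
 -30   1  58  58  32  29  29   3   3  21  29  29  29   3   3   3  22 371   6  36  58  58
 -38   1  58  58  33  29  29  29  29  29  29   3  29  28  15  22  29  29   5  37  58  58
 -46   1  58  58  30   3   3  29  28   3   4   3   3  28  29  29  29  ..   3  37  58  58
 -54   1  57  58  31   3   3   4   4   3   3   3   3   3   3   3   2   3   3  37  58  58
 -62   1  58  58  42  32  34  34  34  34  36  35  34  33  31  31  31  31  32  43  58  58
front wall mean [493.  -25.8  27. ]
before [492.8 -26.   27. ]
```

```bash
python3 -c "
from cell import arm
print(arm.hand_in())"
```

```text
the job is handed in; nothing more can be done
None
```

The job is done and handed in at about 35 s of 64: all four parts are in the bin, which stayed where it was, and the emptied tray is nested in the other one, facing the same way, floor level at the seated height and about 2 mm off centre.

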